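Fit and hold a belt pulley on a grinder spindle's flats

TASK

First make the grinder head safe: press the red stop button, then the yellow brake-release button, one at a time and fully down, and leave the green start button alone. Then pinch the bare spindle between the fingers, feeling for its two flats, and turn it until one flat faces the brass key guide; slide the pulley over the spindle with its set screw pointing straight at the guide and press it down against the spring washer until the screw is level with the hex key in the guide. Finish while still holding it there for a colleague to tighten, and do not disturb the other things on the bench.

Things in the scene. Friction and masses are not known exactly. Their poses are not given: they have to be found in the camera images.
- stop_top (a point): Centre of the top of the red stop button (28 mm across), on a grey station box 64 x 64 x 45 mm; the top is 67 mm above the bench. The red, yellow and green stations stand about 95 mm apart in a row running away from the robot, in any order. Press straight down: travel 6 mm, 1.5 N at first, 5 N fully down; it springs back.
- stop (a joint): Travel of the red stop button, m: 0 up, 0.006 fully down.
- release_top (a point): Centre of the top of the yellow brake-release button, same make as the red one.
- release (a joint): Travel of the yellow brake-release button, m: 0 up, 0.006 fully down.
- start_top (a point): Centre of the top of the green start button, same make; not to be pressed.
- start (a joint): Travel of the green start button, m: 0 up, 0.006 fully down.
- grinder_head: Fixed blue grinder head, spindle up. Origin on the bench on the spindle's axis; z up; x points from the axis to the key guide. Base plate 190 x 130 x 12 mm (x from -65 to +125 mm), round housing 110 mm across up to 72 mm, spring washer 42 mm across with its top at 104 mm, above it the bare spindle up to 155 mm. Guide post at +x: 20 x 26 mm, 70 to 90 mm from the axis, 135 mm high.
- spindle_end (a point): Centre of the spindle's end, on its axis, 155 mm above the bench. Steel spindle, 24 mm in diameter, with a flat on each of two facing sides (18 mm across them) from the washer up to 5 mm below the tapered end, a yellow strip painted on each. It turns either way and stays where left (drag 0.03 N m). At the start neither flat faces the guide: each is at least 25 degrees away, how far is not known.
- pinch_point (a point): On the spindle's axis 131 mm above the bench, where to pinch it (fingertips may go down to 110 mm). It does not turn with the spindle. Pinched with 20 N the fingers read about 18 mm square on the flats, 19.5 mm at 10 degrees off square, 21.5 mm at 22, 22.3 mm at 33, 23 mm or more on the round; only the last few degrees pull themselves square, elsewhere the pads grip and do not slip.
- key_guide (a point): Mouth of the brass guide tube, 50 mm from the spindle axis, 122 mm above the bench; x points away from the spindle along the tube, z up. A hex key lies in it on its axis. The tube is 15 mm in diameter.
- pulley: Loose aluminium belt pulley, 0.25 kg, on the bench, hub up. Origin at the centre of its underside, z up along the bore, x towards the set screw. Grooved rim 72 mm across, 12 mm high; on it a square hub 40 x 40 mm, 12 to 36 mm above the origin, gripped across its two y faces. Origin 104 mm above the bench when resting on the unpressed washer, 98 mm when the screw is level with the guide.
- hub_top (a point): Centre of the hub's top, 36 mm above the pulley's underside, same axes. The hub's bore is 19.5 mm along x and 25.5 mm along y, so it passes the spindle only with the flats facing along the pulley's x (about 5 degrees of play, 0.75 mm each side). The rim's bore below it is wider.
- set_screw (a point): Outer end of the pulley's black set screw, 26 mm from the bore's axis along the pulley's x, 24 mm above its underside; a red paint mark lies on the hub's top beside it.
- spring_washer (a joint): How far the spring washer round the spindle is pressed down, m: 0 up, at most 0.012. Spring: 5 N to start, then 0.9 N per mm, so about 10.4 N at the 6 mm that bring the screw level; the pulley's own weight does not press it.
- idler: Loose black idler wheel, 68 mm across, 20 mm high, not needed; leave it.
- grease_tin: Loose red grease tin, 72 mm across, 100 mm high; leave it.
- hammer: Loose hammer; leave it.
- wrench: Loose wrench; leave it.
- brush: Loose brush; leave it.
- mug: Loose blue mug, 80 mm across, 90 mm high; leave it.
- tray: Loose grey tray 120 x 160 x 35 mm; leave it.
Mind the look-alikes: they are no part of the job. Leave any pink or purple look-alike of the part that bears release_top alone.

How it is judged (in metres and radians):
On the way, in this order (a step that is already met when the one before it is completed fails the run):
1. the red stop button is pressed fully down (value of joint stop above 0.0045 m), for 0.05 s.
2. then the yellow brake-release button is pressed fully down, the red one up again (value of joint release above 0.0045 m and value of joint stop below 0.002 m), for 0.05 s.
3. the fingers pinch the bare spindle with one flat facing the key guide (within about 10 degrees) (y of spindle_c6 in the frame of grinder_head between -0.0014 and 0.0014 m and contact force between spindle and the fingers above 1 N), for 0.1 s.
At the end, for the whole second after the job is handed in: the pulley is on the spindle (centred within 3 mm, upright within 4.5 degrees), its set screw points at the key guide and is level with it (within 4.5 mm sideways and 4 mm in height), the spring washer is pressed down under it, and the fingers are still holding it still (horizontal distance between pulley and spindle_end below 0.003 m and angle between pulley's own z axis and vertical below 0.08 rad and x of set_screw in the frame of key_guide between -0.03 and -0.018 m and y of set_screw in the frame of key_guide between -0.0045 and 0.0045 m and z of set_screw in the frame of key_guide between -0.004 and 0.004 m and value of joint spring_washer above 0.0015 m and contact force between the fingers and pulley above 2 N and linear speed of pulley below 0.02 m/s); the arm keeps its last pose, push and grip.
It fails at once if the green start button is pressed (value of joint start above 0.003 m).
It fails at once if the red and the yellow button are down together (value of joint each of stop, release above 0.003 m).
It fails at once if another thing on the bench is pushed more than 30 mm (distance of any of idler, grease_tin, hammer, wrench, brush, mug, tray from where it was at the start of the episode above 0.03 m).
It also fails if it takes over 72 s, if anything falls off the work surface, if the arm or the gripper's body presses on something with over 40 N, if the wrist force passes 120 N, or if a joint passes its speed limit or range.

ROBOT

A 6-joint arm with a two-finger parallel gripper is mounted at the origin on the work surface. World frame = base frame: x ahead of the robot, y to its left, z up, the work surface at z = 0. Lengths are in m, angles in degrees, forces in N, time in s.
With the tool pointing down it reaches from about 0.4 to 0.825 m from the base axis. Payload 7 kg.
Tool frame: the origin (TCP) lies at the very end of the fingers, on their centre line; the grasp point (between the pads) lies 19 mm behind it; x points along the fingers, z is the direction in which the jaws open and shut, and the axes are right-handed (so a half turn about x gives the same grasp; the last joint's range is limited). The gripper opens to 88 mm and grips with 3 to 60 N. Pads are 19 mm wide; open, the fingers measure 130 mm over their backs; the gripper's body (78 mm by 193 mm) begins 47 mm behind the grasp point.
Start: joints at [88.069, 20.546, 0.682, 0, -70.136, -16.507], TCP at [0.213, 0.64, 0.227] pointing down, gripper open.
Joint ranges: [-176.03, 176.03], [-82.01, 121.73], [-58.28, 71.71], [-173.87, 95.51], [-174.79, -0.11], [-173.66, 173.66]. Speed limits (degrees/s): [136.94, 136.94, 172.46, 180, 180, 180].

INTERFACE

Orientations are given as [roll, pitch, yaw] about the fixed x, y, z axes, in that order (R = Rz(yaw) Ry(pitch) Rx(roll)).
In Python, from plant import * gives the robot as it stands.
- The arm moves only by the tool arm_command, never from a script. Its argument "commands" is one flat list of numbers, 5 for each row, row after row: the shift along the tool's x, y, z in mm, then the turn about the tool's x in degrees, then the opening in per cent of the stroke, from 0 (shut) to 100 (fully open). A call has 1 to 5 rows; each row shifts and turns the pose as measured when the row begins, along the tool's axes as they then stand; what a row does not reach is not made up. A row lasts 1/8 s, in which the tool goes at most 62.5 mm and 10.7 degrees, less where a joint would pass 70% of its speed; a pose out of reach is approached as far as the arm can. A call is refused whole if a number of a shift passes 62.5 or a number of a turn 10.7, either way. A call with a gripper value outside its range is refused whole. The fingers move at their own pace and stop on an object; the grip force is fixed at half the most. Time passes only in rows, so rows that do not move let the fingers close. It gives the time, the measured TCP pose, the force and the opening at its end, in the units of the state.
- get_obs(): the state, without advancing time (a new reading comes with each control period).
- snapshot(name): name is "scene" or "top" or "wrist"; returns a dict with "frame" (400x640x3 uint8, blue, green, red), "fov_y" (degrees; the focal length in pixels is half the picture's height over the tangent of half this angle, whatever the lens; pixels are square), "cx", "cy" (the principal point, pixels), "world_to_cam" (4x4, takes a point from world to camera coordinates). Camera axes: x right, y up, looking along -z (the intrinsics and any distortion apply to the point x, -y, -z); pixel columns grow to the right and rows downward; lengths in m; the calibration is good to about 2 mm. A picture is of the moment at which its call begins. There is no depth.
- close_job(): hands the job in, once; it reports no verdict.
The state is a dict: "clock": time; "joint_pos": joint angles; "qvel": joint speeds; "tau": joint torques, N m; "tool_pos": TCP position; "orientation": TCP orientation; "force": force on the tool from outside, world axes, zero at the start; "moment": the same for the moment, N m; "opening": finger opening in m.
Only numpy, scipy, OpenCV 4.12 (cv2) and the standard library are available. Lean on these libraries where they do the work, as an engineer would, in place of code of your own. Each camera call takes 0.05 s, during which the arm holds its last target. There are 200 camera calls.

## Working session

There is one attempt and no reset: what is moved stays moved. The work goes in short steps, Python scripts to look and compute and a tool call to move; the robot and the scene stay as the last step left them, time stands still between calls to the robot, and variables do not carry over. Pictures are saved under pics/ and viewed, about 8 in all and at most 12, crops included, and the job is handed in when it is done.

Besides the shell and the picture viewer there is one more tool, called after "Emit:" as name(argument=value, ...) on one line, values as JSON. arm_command: Moves the arm, as the interface text tells. Its arguments: {"type":"object","properties":{"commands":{"type":"array"}},"required":["commands"]}

```bash
mkdir -p pics; ls
cat > h.py <<'E'
from plant import *
import numpy as np, cv2
def shot(cam,name=None):
    s=snapshot(cam)
    if name: cv2.imwrite('pics/'+name+'.png',s['frame'])
    return s
def f(s): return 200/np.tan(np.radians(s['fov_y']/2))
def proj(s,P):
    P=np.atleast_2d(P).astype(float); T=np.array(s['world_to_cam']); c=P@T[:3,:3].T+T[:3,3]
    return np.c_[s['cx']+f(s)*c[:,0]/-c[:,2], s['cy']-f(s)*c[:,1]/-c[:,2]]
def ray(s,u,v,z):
    T=np.array(s['world_to_cam']); R=T[:3,:3]; o=-R.T@T[:3,3]
    d=R.T@np.array([(u-s['cx'])/f(s),-(v-s['cy'])/f(s),-1]); return o+d*(z-o[2])/d[2]
E
python3 - <<'E'
from h import *
a=shot('scene','scene');b=shot('top','top')
for s in (a,b): print({k:np.round(v,4).tolist() for k,v in s.items() if k!='frame'})
print(get_obs())
E
```

```text
pics
{'fov_y': 42.8269, 'cx': 318.0464, 'cy': 193.6382, 'world_to_cam': [[0.7993, 0.6007, -0.0162, -0.3971], [-0.4101, 0.565, 0.7159, 0.1205], [0.4392, -0.5656, 0.698, -1.6318], [0.0, 0.0, 0.0, 1.0]]}
{'fov_y': 42.3617, 'cx': 325.9778, 'cy': 204.4454, 'world_to_cam': [[0.0169, -0.9998, -0.0106, 0.0223], [0.9914, 0.0154, 0.1303, -0.5426], [-0.1301, -0.0128, 0.9914, -1.7632], [0.0, 0.0, 0.0, 1.0]]}
{'clock': 0.1, 'joint_pos': array([ 8.80681369e+01,  2.05876938e+01,  6.38869837e-01, -1.65599710e-02,
       -7.01358805e+01, -1.65063393e+01]), 'qvel': array([ 0.06718782, -0.03551465,  0.20481015,  0.01222088,  0.07690732,
        0.03894185]), 'tau': array([-1.25208488e-03, -5.84157479e+01,  2.93755299e+01,  7.01562569e+00,
        1.01411686e-02, -5.35088816e-05]), 'tool_pos': array([0.21339092, 0.63992223, 0.22571482]), 'orientation': array([   6.09324527,   89.91387627, -102.35059552]), 'force': array([ 0.18017981, -0.67577327, -0.17995656]), 'moment': array([-0.01242268, -0.05245476,  0.03006255]), 'opening': 0.08754618042368587}
```

View pics/scene.png

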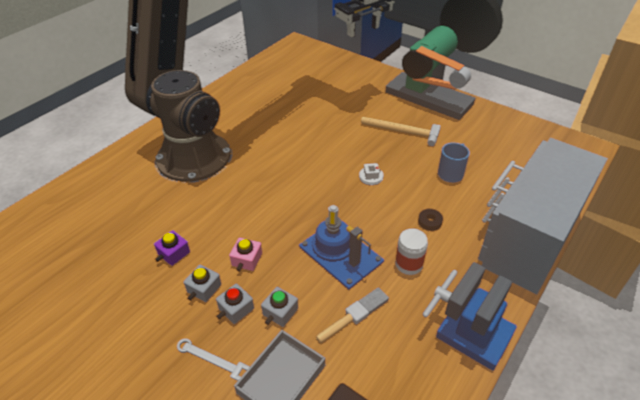

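View pics/top.png

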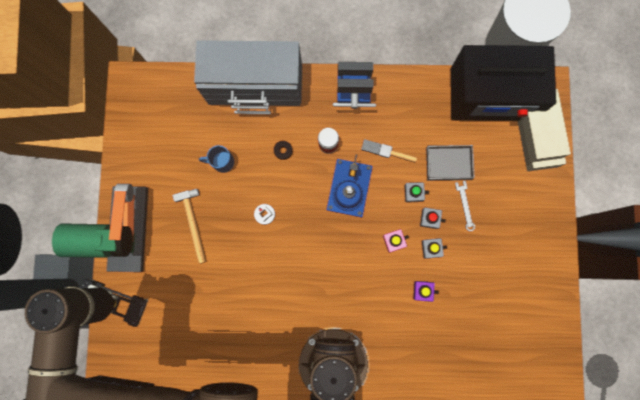

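Top view: red (432,217), yellow on grey box (433,248) and green (415,191). Look-alikes: pink (396,240) and purple (425,292). Pulley (264,213), with the black idler (283,150) as its look-alike. Grinder (348,190), guide towards (354,172).

Run:
```python
from h import *
a=cv2.imread('pics/scene.png');b=cv2.imread('pics/top.png')
A=snapshot('scene');B=snapshot('top')
def tri(us):
    M=[];r=[]
    for s,(u,v) in zip((A,B),us):
        T=np.array(s['world_to_cam']);x=(u-s['cx'])/f(s);y=-(v-s['cy'])/f(s)
        for k,c in((0,x),(1,y)):
            M.append(T[k,:3]+c*T[2,:3]);r.append(-(T[k,3]+c*T[2,3]))
    p=np.linalg.lstsq(np.array(M),np.array(r),rcond=None);return p[0]
def cen(im,u,v,col,R=9):
    p=im[v-R:v+R+1,u-R:u+R+1].astype(int);h=cv2.cvtColor(im[v-R:v+R+1,u-R:u+R+1],cv2.COLOR_BGR2HSV).astype(int)
    H,S,V=h[...,0],h[...,1],h[...,2]
    m={'r':((H<8)|(H>172))&(S>150)&(V>100),'y':(abs(H-28)<6)&(S>150)&(V>120),'g':(abs(H-65)<18)&(S>120)&(V>70)}[col]
    ys,xs=np.nonzero(m);return (u-R+xs.mean(),v-R+ys.mean(),m.sum())
for n,c,ta,tb in(('stop','r',(234,297),(432,217)),('rel','y',(201,275),(433,248)),('start','g',(279,299),(415,191)),('pinkrel','y',(244,246),(396,240))):
    ca=cen(a,*ta,c);cb=cen(b,*tb,c,6)
    print(n,np.round(ca,1),np.round(cb,1),tri([ca[:2],cb[:2]]).round(4),ray(A,*ca[:2],.067).round(4),ray(B,*cb[:2],.067).round(4))
print('pulley',ray(A,371,173,.02),ray(B,264,213,.02),'spindle',ray(B,348,188,.155),ray(A,333,208,.155),'guide',ray(B,354,172,.135))
x=np.hstack([cv2.resize(a[190:330,150:430],None,fx=2.5,fy=2.5,interpolation=3)]);y=cv2.resize(b[130:270,235:465],None,fx=3.4,fy=3.4,interpolation=3)
cv2.imwrite('pics/c1.png',x);cv2.imwrite('pics/c2.png',y)
```

```text
stop [232.6 293.6 117. ] [432.5 216.8  68. ] [ 0.5021 -0.3343  0.0598] [ 0.5061 -0.3375  0.067 ] [ 0.5014 -0.3327  0.067 ]
rel [199.4 272.7 102. ] [434.2 247.5  66. ] [ 0.3972 -0.3387  0.0616] [ 0.4007 -0.3412  0.067 ] [ 0.397  -0.3375  0.067 ]
start [278.3 296.4 112. ] [415.7 190.2  61. ] [ 0.5929 -0.2776  0.0604] [ 0.5959 -0.2811  0.067 ] [ 0.5921 -0.2763  0.067 ]
pinkrel [244.  243.5  88. ] [395.8 239.9  64. ] [ 0.421  -0.2085  0.0616] [ 0.4248 -0.2114  0.067 ] [ 0.4205 -0.208   0.067 ]
pulley [0.513116   0.24339035 0.02      ] [0.51057196 0.24849804 0.02      ] spindle [ 0.5817875  -0.04137001  0.155     ] [ 0.58224158 -0.0488909   0.155     ] guide [ 0.63911649 -0.06124275  0.135     ]
```

View pics/c2.png

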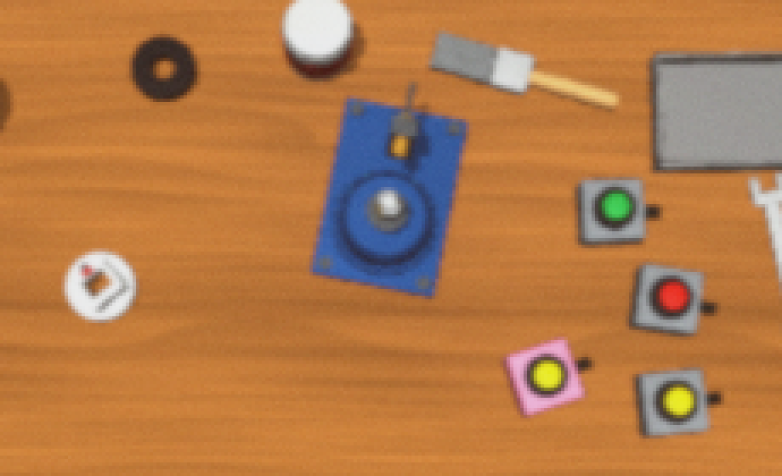

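```bash
cat >> h.py <<'E'
from scipy.spatial.transform import Rotation as Ro
def Rt(o=None):
    o=o or get_obs(); r,p,y=o['orientation']; return Ro.from_euler('xyz',[r,p,y],degrees=True).as_matrix()
def go(t,zdir=None,o=None):
    "tool-frame shift (mm) to world target; zdir = wanted heading (deg) of tool z modulo 180"
    o=o or get_obs();R=Rt(o);d=R.T@(np.array(t)-o['tool_pos'])*1000
    h=np.degrees(np.arctan2(R[1,2],R[0,2]))
    out=[d.round(1).tolist(),'zhead',round(h,1)]
    if zdir is not None: # tool x points down: +turn lowers heading
        out+=['turn',round(-((zdir-h+90)%180-90),1)]
    print(*out,'pos',o['tool_pos'].round(4),'tilt',np.degrees(np.arccos(-R[2,0])).round(2),'F',o['force'].round(1),'op',round(o['opening']*1000,2),'t',round(o['clock'],2),'j6',o['joint_pos'][5].round(1))
E
python3 - <<'E'
from h import *
print(Rt().round(3)); go([.51,.245,.25],37+90)
W=snapshot('wrist');T=np.array(W['world_to_cam']);R=T[:3,:3];print('cam in tool',(Rt().T@(-R.T@T[:3,3]-get_obs()['tool_pos'])).round(4),(Rt().T@R.T).round(3),W['fov_y'])
E
```

```text
[[-0.     0.949 -0.316]
 [-0.001 -0.316 -0.949]
 [-1.     0.     0.001]]
[-23.7, 406.3, 281.0] zhead -108.4 turn -55.4 pos [0.2134 0.6401 0.226 ] tilt 0.06 F [-0.   0.1 -0.6] op 87.61 t 0.2 j6 -16.5
cam in tool [-0.1583  0.0765  0.0011] [[-0.001  0.284 -0.959]
 [ 0.     0.959  0.284]
 [ 1.    -0.    -0.001]] 60.584853234835876
```

Emit:
arm_command(commands=[-4, 50, 35, 0, 50, -4, 50, 35, 0, 0, -4, 50, 35, 0, 0, -4, 50, 35, 0, 0, -4, 50, 35, 0, 0])

```text
clock: 0.88
tool_pos: [0.3972, 0.3917, 0.245]
orientation: [16.0, 89.8, -92.1]
force: [1.0, 0.7, 0.3]
opening: 0.043
```

Emit:
arm_command(commands=[0, 50, 35, 0, 0, 0, 50, 35, 0, 0, 0, 0, 0, 0, 0])

```text
clock: 1.25
tool_pos: [0.4737, 0.2882, 0.2463]
orientation: [50.8, 89.9, -57.5]
force: [0.2, 0.1, 0.4]
opening: 0.0135
```

Run:
```python
from h import *
s=shot('wrist','w1'); go([.503,-.335,.2]); print(proj(s,[[.511,.246,.036],[.511,.246,0]]))
```

```text
[47.3, 223.8, 583.8] zhead -108.2 pos [0.4729 0.2896 0.2463] tilt 0.11 F [0.2 0.4 0.1] op 9.19 t 1.3 j6 19.9
[[344.17450004 121.99820559]
 [341.90748636 119.62687363]]
```

View pics/w1.png

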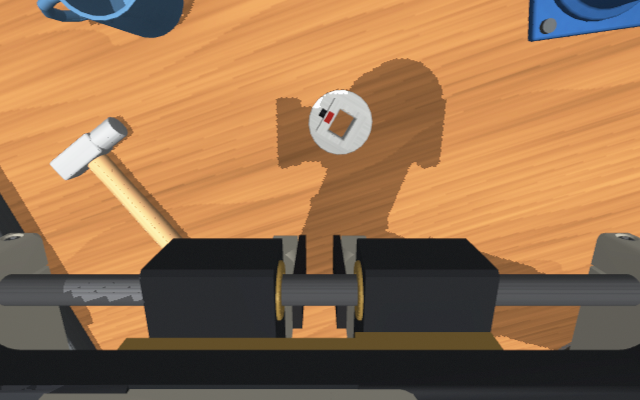

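Pulley at (340,122), screw (323,112), red mark (328,118); it agrees with the estimate. Now to the red button.

Emit:
arm_command(commands=[0, 21, 55, 0, 0, 0, 21, 55, 0, 0, 0, 21, 55, 0, 0, 0, 21, 55, 0, 0, 0, 21, 55, 0, 0])

```text
clock: 1.92
tool_pos: [0.487, -0.004, 0.2464]
orientation: [90.3, 89.9, -17.2]
force: [1.3, -0.5, -0.5]
opening: 0.0004
```

Emit:
arm_command(commands=[0, 21, 55, 0, 0, 0, 21, 55, 0, 0, 0, 21, 55, 0, 0, 0, 21, 55, 0, 0, 0, 21, 55, 0, 0])

```text
clock: 2.55
tool_pos: [0.5076, -0.301, 0.2479]
orientation: [108.0, 89.6, 1.0]
force: [1.2, -0.5, 0.1]
opening: 0.0005
```

Run:
```python
from h import *
s=shot('wrist','w2'); go([.503,-.335,.09]); print(proj(s,[[.503,-.335,.067],[.398,-.339,.067]]))
```

```text
[157.2, 3.2, 28.4] zhead -107.1 pos [ 0.5075 -0.3066  0.2472] tilt 0.29 F [ 3.8 -4.9  2.8] op 0.36 t 2.6 j6 85.1
[[351.41120769 168.61309896]
 [380.5720013  258.04551891]]
```

View pics/w2.png

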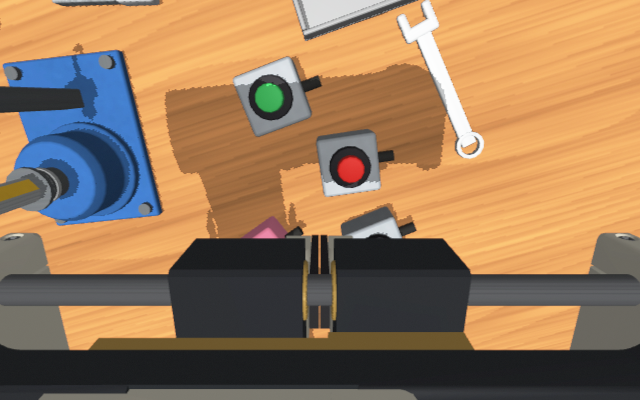

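Red cap at (351,169), exactly where predicted; green at (270,97). Press it.

Emit:
arm_command(commands=[30, 2, 20, 0, 0, 50, 1, 8, 0, 0, 50, 0, 0, 0, 0, 20, 0, 0, 0, 0, 0, 0, 0, 0, 0])

```text
clock: 3.22
tool_pos: [0.5065, -0.3332, 0.0925]
orientation: [89.7, 89.7, -17.3]
force: [-0.6, -0.4, 0.2]
opening: 0.0006
```

Run:
```python
from h import *
go([.503,-.335,.061])
```

```text
[31.4, -3.0, 2.7] zhead -107.0 pos [ 0.5065 -0.3332  0.0925] tilt 0.35 F [-0.6 -0.4  0.2] op 0.59 t 3.23 j6 87.9
```

Emit:
arm_command(commands=[15, -3, 3, 0, 0, 9, 0, 0, 0, 0, 4, 0, 0, 0, 0, 4, 0, 0, 0, 0])

```text
clock: 3.72
tool_pos: [0.5052, -0.3348, 0.0619]
orientation: [87.8, 89.4, -19.0]
force: [-2.0, 1.1, 4.5]
opening: 0.0005
```

Emit:
arm_command(commands=[2, 0, 0, 0, 0, 1, 0, 0, 0, 0])

```text
clock: 3.98
tool_pos: [0.5052, -0.3348, 0.0613]
orientation: [85.9, 89.3, -20.9]
force: [-2.7, 4.0, 9.0]
opening: 0.0007
```

Emit:
arm_command(commands=[-25, 0, 0, 0, 0, -30, 0, 0, 0, 0, 0, 0, 0, 0, 0])

```text
clock: 4.35
tool_pos: [0.5057, -0.3351, 0.1187]
orientation: [86.1, 89.2, -20.7]
force: [0.1, 0.3, -0.5]
opening: 0.0004
```

Run:
```python
from h import *
go([.398,-.339,.085])
```

```text
[32.3, -102.4, 34.9] zhead -106.8 pos [ 0.5057 -0.3351  0.1187] tilt 0.81 F [ 0.1  0.3 -0.5] op 0.35 t 4.35 j6 88.2
```

Emit:
arm_command(commands=[0, -50, 17, 0, 0, 0, -52, 18, 0, 0, 30, 0, 0, 0, 0, 0, 0, 0, 0, 0])

```text
clock: 4.85
tool_pos: [0.3957, -0.3392, 0.086]
orientation: [87.9, 89.1, -18.9]
force: [0.1, 0.1, 0.2]
opening: 0.0006
```

Run:
```python
from h import *
go([.398,-.339,.061])
```

```text
[25.0, 1.8, -0.9] zhead -106.9 pos [ 0.3957 -0.3392  0.086 ] tilt 0.94 F [0.1 0.1 0.2] op 0.57 t 4.85 j6 92.2
```

Emit:
arm_command(commands=[16, 2, -1, 0, 0, 5, 0, 0, 0, 0, 4, 0, 0, 0, 0, 3, 0, 0, 0, 0, 2, 0, 0, 0, 0])

```text
clock: 5.48
tool_pos: [0.4001, -0.3399, 0.0608]
orientation: [81.6, 89.0, -25.1]
force: [-8.2, 9.5, 28.5]
opening: 0.0003
```

Emit:
arm_command(commands=[-30, 0, 0, 0, 0, -60, 0, 0, 0, 0, -60, 0, 0, 0, 0, -55, 0, 0, 0, 0])

```text
clock: 5.98
tool_pos: [0.3965, -0.3377, 0.27]
orientation: [80.9, 89.2, -25.8]
force: [1.1, -0.9, -0.8]
opening: 0.0004
```

Run:
```python
from h import *
go([.515,-.025,.27])
```

```text
[-0.4, 23.9, -333.6] zhead -106.7 pos [ 0.3965 -0.3377  0.27  ] tilt 0.8 F [ 1.1 -0.9 -0.8] op 0.42 t 5.97 j6 92.0
```

Emit:
arm_command(commands=[0, 4, -60, 0, 60, 0, 4, -60, 0, 60, 0, 4, -60, 0, 60, 0, 4, -60, 0, 60, 0, 4, -60, 0, 60])

```text
clock: 6.6
tool_pos: [0.5082, -0.0527, 0.2798]
orientation: [91.1, 88.1, -16.0]
force: [0.5, -0.5, -0.2]
opening: 0.0449
```

Emit:
arm_command(commands=[0, 4, -35, 0, 60, 0, 0, 0, 0, 60, 0, 0, 0, 0, 60])

```text
clock: 6.98
tool_pos: [0.5243, -0.0149, 0.281]
orientation: [94.0, 88.0, -12.7]
force: [0.5, -1.2, -0.3]
opening: 0.0525
```

Run:
```python
from h import *
s=shot('wrist','w3'); go([.515,-.025,.27]); print(proj(s,[[.582,-.045,.155],[.639,-.061,.135]]))
im=s['frame'];cv2.imwrite('pics/w3c.png',cv2.resize(im[0:230,180:480],None,fx=2.6,fy=2.6,interpolation=2))
```

```text
[10.8, -6.5, 12.1] zhead -106.8 pos [ 0.5243 -0.0152  0.281 ] tilt 2.05 F [ 0.  -0.7  1.5] op 52.45 t 7.03 j6 52.2
[[332.58666701 116.06848153]
 [331.10728969  42.30105733]]
```

View pics/w3c.png

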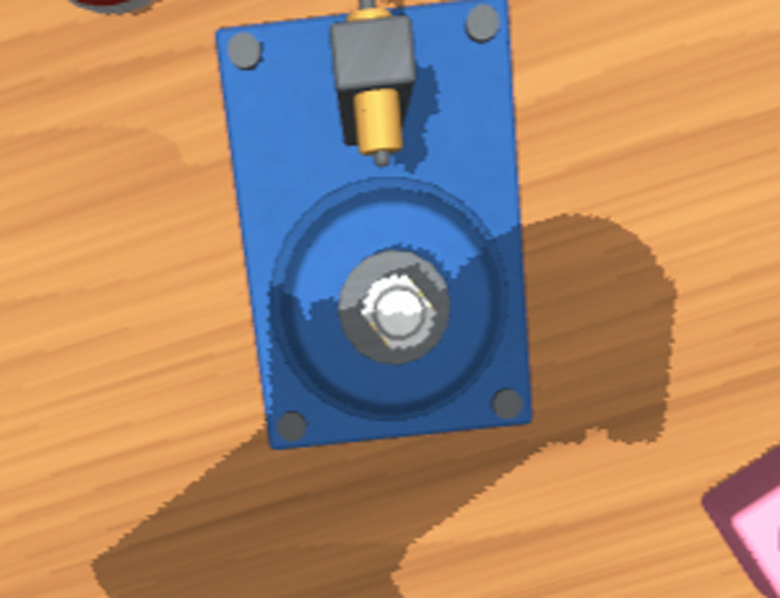

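Run:
```python
from h import *
s=shot('wrist')
im=s['frame']
q=lambda x,y:(180+x/2.6,y/2.6)
L=[ray(s,*q(217,28),.012),ray(s,*q(272,448),.012),ray(s,*q(531,422),.012),ray(s,*q(507,0),.012)]
print(np.round(L,4)); 
for a,b in((1,0),(2,3)): d=L[a]-L[b] if 0 else L[b]-L[a];print(np.degrees(np.arctan2(d[1],d[0])),np.linalg.norm(d))
d=L[2]-L[1];print('short',np.degrees(np.arctan2(d[1],d[0]))+90,np.linalg.norm(d))
print('end',ray(s,*q(400,311),.155),'key',ray(s,*q(381,157),.122),'mouth',ray(s,*q(380,150),.122))
def circ(lo,hi,z): pass
hsv=cv2.cvtColor(im,cv2.COLOR_BGR2HSV)
cr=cv2.resize(im[90:150,300:365],None,fx=9,fy=9,interpolation=cv2.INTER_CUBIC);cv2.imwrite('pics/w3z.png',cr)
```

```text
[[ 0.7121 -0.0066  0.012 ]
 [ 0.5277  0.0287  0.012 ]
 [ 0.5036 -0.0961  0.012 ]
 [ 0.6861 -0.1309  0.012 ]]
-10.819571794063654 0.18773749526305952
-10.817217541432695 0.1858431273689435
short -10.935684882931042 0.12703330260264975
end [ 0.57897857 -0.04549734  0.155     ] key [ 0.62806594 -0.05441956  0.122     ] mouth [ 0.63027977 -0.05472208  0.122     ]
```

View pics/w3z.png

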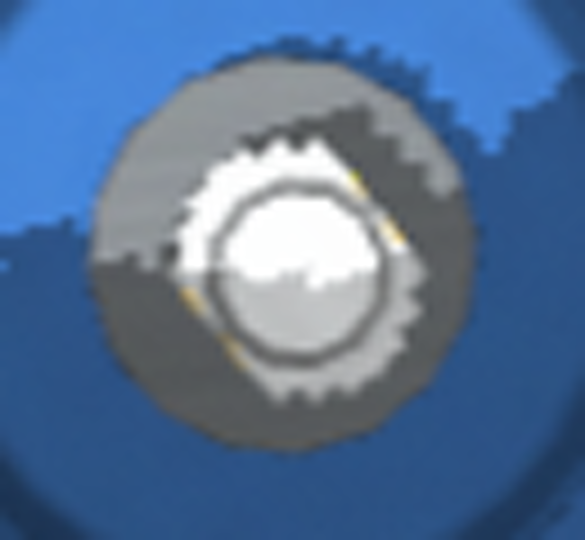

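Head yaw is about -10.9°, axis about (0.578, -0.045). In the zoomed crop the flats' yellow edges (352,178)-(402,243) give a normal heading of about -68°, so the spindle must turn about +57°. Line the jaws up with the flats first.

Emit:
arm_command(commands=[0, 0, 0, -10, 41, 0, 0, 0, -10, 41, 0, 0, 0, -10, 41, 0, 0, 0, -9, 41, 0, 0, 0, 0, 41])

```text
clock: 7.7
tool_pos: [0.5228, -0.0209, 0.2821]
orientation: [55.4, 87.9, -11.7]
force: [0.2, -0.1, 0.0]
opening: 0.0361
```

Run:
```python
from h import *
go([.578,-.0453,.2],-68);print(Rt()[:,0])
```

```text
[84.2, 38.8, 42.1] zhead -67.2 turn 0.8 pos [ 0.5228 -0.0209  0.2821] tilt 2.14 F [ 0.2 -0.1  0. ] op 36.14 t 7.7 j6 92.4
[ 0.03655869 -0.00759593 -0.99930264]
```

Emit:
arm_command(commands=[0, 39, 42, 0.8, 41, 30, 0, 0, 0, 41, 0, 0, 0, 0, 41])

```text
clock: 8.07
tool_pos: [0.5772, -0.0473, 0.2548]
orientation: [57.9, 87.8, -10.8]
force: [-0.1, 0.0, 0.4]
opening: 0.0361
```

Run:
```python
from h import *
go([.578,-.0453,.112],-68);print(Rt()[:,0])
s=shot('wrist','w4');print(proj(s,[.578,-.0453,.155]))
```

```text
[142.7, -3.2, -4.5] zhead -68.8 turn -0.8 pos [ 0.5772 -0.0473  0.2548] tilt 2.23 F [-0.1  0.   0.4] op 36.12 t 8.07 j6 95.5
[ 0.03827351 -0.00732895 -0.99924042]
[[313.33657164 196.88467183]]
```

View pics/w4.png

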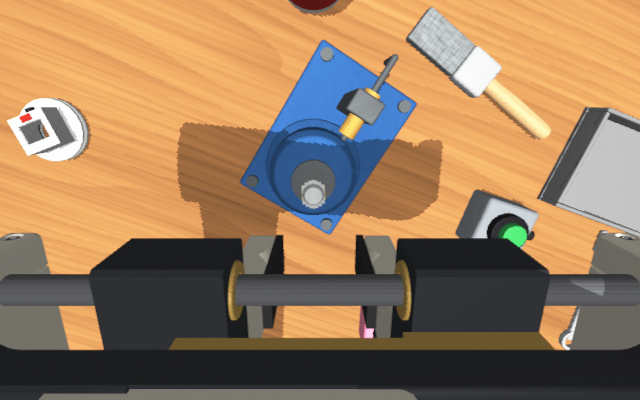

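Spindle end at (313,195), predicted (313,197). The jaws straddle it; go down and pinch.

Emit:
arm_command(commands=[30, -3, -4, -0.8, 41, 40, 0, 0, 0, 41, 40, 0, 0, 0, 41, 0, 0, 0, 0, 41])

```text
clock: 8.62
tool_pos: [0.582, -0.0453, 0.1523]
orientation: [60.5, 86.9, -7.6]
force: [0.7, 0.6, 1.2]
opening: 0.0359
```

Run:
```python
from h import *
go([.578,-.0453,.114],-68);print(Rt()[:,0])
```

```text
[38.0, -5.4, -2.5] zhead -68.2 turn -0.2 pos [ 0.582  -0.0453  0.1523] tilt 3.06 F [0.7 0.6 1.2] op 35.87 t 8.62 j6 95.4
[ 0.05290192 -0.00707848 -0.99857462]
```

Emit:
arm_command(commands=[0, -5, -2, 0, 41, 0, 0, 0, 0, 41, 0, 0, 0, 0, 41])

```text
clock: 9.0
tool_pos: [0.5791, -0.0448, 0.1584]
orientation: [62.4, 86.5, -5.8]
force: [0.4, -0.1, -0.2]
opening: 0.0357
```

Run:
```python
from h import *
go([.578,-.0453,.114],-68);print(Rt()[:,0])
```

```text
[44.3, -3.6, -1.3] zhead -68.2 turn -0.2 pos [ 0.5791 -0.0448  0.1584] tilt 3.54 F [ 0.4 -0.1 -0.2] op 35.65 t 9.0 j6 95.2
[ 0.06137298 -0.00621736 -0.99809554]
```

Emit:
arm_command(commands=[0, 0, 0, 0, 41, 0, 0, 0, 0, 41, 0, 0, 0, 0, 41])

```text
clock: 9.38
tool_pos: [0.5797, -0.0447, 0.1598]
orientation: [63.0, 86.3, -5.2]
force: [-0.9, -0.0, -0.5]
opening: 0.0361
```

Run:
```python
from h import *
go([.578,-.0453,.114],-68);print(Rt()[:,0])
```

```text
[45.6, -4.4, -1.4] zhead -68.2 turn -0.2 pos [ 0.5797 -0.0447  0.1598] tilt 3.66 F [-0.9 -0.  -0.5] op 36.09 t 9.38 j6 95.2
[ 0.06348978 -0.00578065 -0.99796575]
```

Emit:
arm_command(commands=[-40, 0, 0, 0, 41, -40, 0, 0, 0, 41, 0, 0, 0, 0, 41])

```text
clock: 9.75
tool_pos: [0.5742, -0.0445, 0.2409]
orientation: [62.0, 86.5, -6.2]
force: [-0.1, 1.3, -1.5]
opening: 0.0359
```

Run:
```python
from h import *
go([.578,-.0453,.114],-68);print(Rt()[:,0])
```

```text
[126.9, -3.7, -1.5] zhead -68.2 turn -0.2 pos [ 0.5742 -0.0445  0.2409] tilt 3.52 F [-0.1  1.3 -1.5] op 35.86 t 9.75 j6 95.3
[ 0.06101842 -0.00661702 -0.99811471]
```

Emit:
arm_command(commands=[0, -55, -22, 0, 41, 0, -55, -22, 0, 41, 0, 0, 0, 0, 41])

```text
clock: 10.12
tool_pos: [0.452, -0.0449, 0.2299]
orientation: [60.6, 86.8, -7.7]
force: [1.1, 0.3, 1.0]
opening: 0.0363
```

Run:
```python
from h import *
go([.578,-.0453,.114],-68);print(Rt()[:,0],get_obs()['joint_pos'])
```

```text
[122.7, 111.1, 43.8] zhead -68.3 turn -0.3 pos [ 0.452  -0.0449  0.2299] tilt 3.23 F [1.1 0.3 1. ] op 36.28 t 10.12 j6 90.3
[ 0.05583875 -0.00751786 -0.9984115 ] [ 20.70759427  -3.22260461 -28.42211609   1.73834819 -61.96891642
  90.26855872]
```

Emit:
arm_command(commands=[-60, 0, 0, 0, 41, -60, 0, 0, 0, 41, -60, 0, 0, 0, 41, 0, 0, 0, 0, 41])

```text
clock: 10.62
tool_pos: [0.4419, -0.0436, 0.4131]
orientation: [58.9, 86.9, -9.4]
force: [-0.5, -0.5, -1.0]
opening: 0.0359
```

Run:
```python
from h import *
go([.578,-.0453,.114],-68);print(Rt()[:,0],get_obs()['joint_pos'])
```

```text
[305.8, 111.9, 43.7] zhead -68.3 turn -0.3 pos [ 0.4419 -0.0436  0.4131] tilt 3.07 F [-0.5 -0.5 -1. ] op 35.93 t 10.62 j6 90.3
[ 0.05276445 -0.00869046 -0.99856917] [ 21.43734183  -8.17758019  -9.28654164   1.57194902 -86.25848266
  90.27630818]
```

Emit:
arm_command(commands=[0, 20, -50, 0, 41, 0, 20, -50, 0, 41, 0, 0, 0, 0, 41])

```text
clock: 11.0
tool_pos: [0.4431, 0.0668, 0.4097]
orientation: [57.7, 87.1, -10.8]
force: [0.2, 0.1, 0.9]
opening: 0.0356
```

Run:
```python
from h import *
go([.578,-.0453,.114],-68);print(Rt()[:,0],get_obs()['joint_pos'])
```

```text
[303.1, 71.3, 145.6] zhead -68.5 turn -0.5 pos [0.4431 0.0668 0.4097] tilt 2.93 F [0.2 0.1 0.9] op 35.61 t 11.0 j6 75.5
[ 0.05018504 -0.00953579 -0.99869441] [ 35.89775283  -7.51750382  -9.38763591   2.1339241  -86.12185154
  75.54464193]
```

Emit:
arm_command(commands=[0, -20, 50, 0, 41, 0, -20, 50, 0, 41, 0, 0, 0, 0, 41])

```text
clock: 11.38
tool_pos: [0.4434, -0.0425, 0.4074]
orientation: [54.1, 87.3, -14.1]
force: [0.7, 0.6, -0.3]
opening: 0.0359
```

Run:
```python
from h import *
go([.578,-.0453,.114],-68);print(Rt()[:,0],get_obs()['joint_pos'])
```

```text
[299.2, 112.7, 44.5] zhead -68.2 turn -0.2 pos [ 0.4434 -0.0425  0.4074] tilt 2.67 F [ 0.7  0.6 -0.3] op 35.94 t 11.38 j6 90.3
[ 0.0451717  -0.01135935 -0.99891465] [ 21.4838906   -7.71721719  -9.58563187   1.55756334 -85.96179493
  90.25946026]
```

Emit:
arm_command(commands=[0, 0, 0, 0, 41, 0, 0, 0, 0, 41, 0, 0, 0, 0, 41, 0, 0, 0, 0, 41, 0, 0, 0, 0, 41])

```text
clock: 12.0
tool_pos: [0.4438, -0.0409, 0.406]
orientation: [53.2, 87.4, -14.9]
force: [-0.9, 0.3, 0.0]
opening: 0.0361
```

Run:
```python
from h import *
go([.578,-.0453,.114],-68);print(Rt()[:,0],get_obs()['joint_pos'],get_obs()['tau'])
```

```text
[297.6, 112.3, 46.3] zhead -68.1 turn -0.1 pos [ 0.4438 -0.0409  0.406 ] tilt 2.56 F [-0.9  0.3  0. ] op 36.13 t 12.0 j6 90.2
[ 0.04313978 -0.01145629 -0.99900336] [ 21.6495167   -7.60637623  -9.64618332   1.52605833 -85.90527017
  90.18749248] [-4.35935555e-02 -2.04031026e+01  3.13389337e+01  7.39772648e+00
  1.99061665e-01 -4.34884831e-03]
```

Emit:
arm_command(commands=[-40, -20, -8, 0, 41, 0, 0, 0, 0, 41, 0, 0, 0, 0, 41, 0, 0, 0, 0, 41, 0, 0, 0, 0, 41])

```text
clock: 12.62
tool_pos: [0.4201, -0.0398, 0.4447]
orientation: [51.8, 87.5, -16.2]
force: [-1.0, -0.0, 0.6]
opening: 0.036
```

Run:
```python
from h import *
go([.578,-.0453,.114],-68);print(Rt()[:,0],get_obs()['joint_pos'],get_obs()['tau'])
```

```text
[337.0, 133.0, 55.4] zhead -68.0 turn -0.0 pos [ 0.4201 -0.0398  0.4447] tilt 2.46 F [-1.  -0.   0.6] op 35.99 t 12.62 j6 88.9
[ 0.04115953 -0.01192101 -0.99908147] [ 23.1870574  -10.00993154  -6.79651805   1.55698284 -91.31303253
  88.8769788 ] [ 2.37803377e-02 -1.73000425e+01  3.14119542e+01  7.41860211e+00
  1.87613815e-01 -3.39582635e-03]
```

Emit:
arm_command(commands=[0, 45, 18, 0, 41, 0, 45, 18, 0, 41, 0, 45, 18, 0, 41, 0, 0, 0, 0, 41])

```text
clock: 13.12
tool_pos: [0.5699, -0.0395, 0.449]
orientation: [51.2, 87.6, -16.7]
force: [0.2, -0.2, -0.4]
opening: 0.0362
```

Run:
```python
from h import *
go([.578,-.0453,.114],-68);print(Rt()[:,0],get_obs()['joint_pos'],get_obs()['tau'])
```

```text
[335.1, -5.4, -0.2] zhead -68.0 turn 0.0 pos [ 0.5699 -0.0395  0.449 ] tilt 2.36 F [ 0.2 -0.2 -0.4] op 36.15 t 13.12 j6 95.5
[ 0.03942552 -0.0118495  -0.99915225] [ 16.5584853    5.65873784   8.73880487   1.2948998  -91.107144
  95.520608  ] [ -0.23221957 -39.05969381  33.11228514   7.80595779   0.40926721
   0.1635524 ]
```

Emit:
arm_command(commands=[50, 0, 0, 0, 41, 50, 0, 0, 0, 41, 50, 0, 0, 0, 41, 0, 0, 0, 0, 41])

```text
clock: 13.62
tool_pos: [0.5755, -0.0421, 0.2943]
orientation: [49.4, 87.7, -18.7]
force: [1.1, 0.4, 1.3]
opening: 0.036
```

Run:
```python
from h import *
go([.578,-.0453,.114],-68);print(Rt()[:,0],get_obs()['joint_pos'],get_obs()['tau'])
```

```text
[180.3, -4.3, -0.8] zhead -68.1 turn -0.1 pos [ 0.5755 -0.0421  0.2943] tilt 2.3 F [1.1 0.4 1.3] op 35.98 t 13.62 j6 95.4
[ 0.03794159 -0.01281036 -0.99919784] [ 16.13779828   7.79322119  -8.13240337   1.37529285 -72.19412548
  95.432041  ] [-3.54297354e-02 -3.98503160e+01  2.80979455e+01  6.54270262e+00
  1.00881055e+00 -6.63435581e-03]
```

Emit:
arm_command(commands=[60, -4, -1, 0, 41, 60, 0, 0, 0, 41, 0, 0, 0, 0, 41])

```text
clock: 14.0
tool_pos: [0.5808, -0.0441, 0.1822]
orientation: [53.0, 87.1, -15.0]
force: [0.1, -0.7, 1.1]
opening: 0.0358
```

Run:
```python
from h import *
go([.578,-.0453,.114],-68);print(Rt()[:,0],get_obs()['joint_pos'],get_obs()['tau'])
s=shot('wrist','w5');print(proj(s,[.578,-.0453,.155]))
```

```text
[68.0, -5.9, -2.1] zhead -68.0 turn 0.0 pos [ 0.5808 -0.0441  0.1822] tilt 2.92 F [ 0.1 -0.7  1.1] op 35.78 t 14.0 j6 95.2
[ 0.04927073 -0.01318905 -0.99869837] [ 15.90368777  12.077139   -18.016304     1.78098705 -57.40958029
  95.2270947 ] [-2.85354961e-02 -4.19292247e+01  2.50147498e+01  5.83052024e+00
  1.25594370e+00 -1.60316174e-02]
[[316.15890394 236.43256689]]
```

Emit:
arm_command(commands=[0, -2, 0, 0, 41, 0, 0, 0, 0, 41])

```text
clock: 14.3
tool_pos: [0.5846, -0.0442, 0.1924]
orientation: [57.2, 86.3, -10.7]
force: [-0.2, -0.4, -0.1]
opening: 0.0358
```

Run:
```python
from h import *
go([.578,-.0453,.114],-68);print(Rt()[:,0],get_obs()['joint_pos'],get_obs()['tau'])
```

```text
[77.8, -10.7, -4.3] zhead -67.9 turn 0.1 pos [ 0.5846 -0.0442  0.1924] tilt 3.72 F [-0.2 -0.4 -0.1] op 35.81 t 14.3 j6 95.3
[ 0.06373354 -0.01203037 -0.99789444] [ 15.89565641  11.44559666 -17.52332869   1.96748094 -57.71981876
  95.25171406] [-1.15421775e-02 -4.34775317e+01  2.74247843e+01  6.44473806e+00
  2.59796614e-01 -2.13684332e-03]
```

View pics/w5.png

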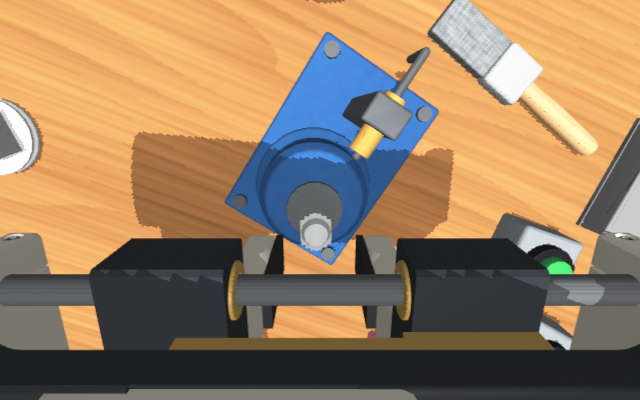

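Emit:
arm_command(commands=[-60, 0, 0, 0, 41, -60, 0, 0, 0, 41, 0, 0, 0, 0, 41])

```text
clock: 14.68
tool_pos: [0.5777, -0.043, 0.3216]
orientation: [58.7, 85.9, -9.1]
force: [0.4, -0.1, -0.3]
opening: 0.0357
```

```bash
cat >> h.py <<'E'
def st():
    o=get_obs();R=Rt(o);print('t',round(o['clock'],2),'p',o['tool_pos'].round(4),'xax',R[:2,0].round(4),'qv',o['qvel'].round(1),'tau',o['tau'].round(2),'F',o['force'].round(1))
E
python3 -c "from h import *;st()"
```

```text
t 14.68 p [ 0.5777 -0.043   0.3216] xax [ 0.0713 -0.0114] qv [-0.   1.1 -3.3 -1.8  0.5  0. ] tau [ -0.05 -40.75  32.17   7.68  -0.39   0.  ] F [ 0.4 -0.1 -0.3]
```

Emit:
arm_command(commands=[0, 0, 0, 0, 41])

```text
clock: 14.8
tool_pos: [0.5777, -0.0429, 0.323]
orientation: [59.7, 85.7, -8.1]
force: [0.3, -0.3, -0.9]
opening: 0.0357
```

```bash
python3 -c "from h import *;st()"
```

```text
t 14.8 p [ 0.5777 -0.0429  0.323 ] xax [ 0.0734 -0.0105] qv [ 0.  -1.8  2.6  1.  -1.  -0.1] tau [-1.000e-02 -4.079e+01  3.170e+01  7.450e+00  2.800e-01 -1.000e-02] F [ 0.3 -0.3 -0.9]
```

Emit:
arm_command(commands=[15, -2, -1, 0, 41, 15, -2, -1, 0, 41, 15, -2, -1, 0, 41, 15, -2, 0, 0, 41])

```text
clock: 15.3
tool_pos: [0.5722, -0.044, 0.2572]
orientation: [59.1, 85.9, -8.7]
force: [0.1, -0.1, 0.1]
opening: 0.0359
```

```bash
python3 -c "from h import *;st()"
```

```text
t 15.3 p [ 0.5722 -0.044   0.2572] xax [ 0.0707 -0.0109] qv [ -0.7   3.9 -13.1   0.2  16.5  -0. ] tau [ 6.000e-02 -4.094e+01  3.022e+01  6.910e+00 -2.000e-01 -2.000e-02] F [ 0.1 -0.1  0.1]
```

Emit:
arm_command(commands=[0, 0, 0, 0, 41])

```text
clock: 15.42
tool_pos: [0.5712, -0.0442, 0.255]
orientation: [58.1, 86.1, -9.8]
force: [0.8, -0.8, 0.6]
opening: 0.0359
```

```bash
python3 -c "from h import *;st()"
```

```text
t 15.43 p [ 0.5712 -0.0442  0.255 ] xax [ 0.0671 -0.0116] qv [ 0.  -0.2  1.   0.7 -0.   0. ] tau [-0.000e+00 -3.978e+01  2.874e+01  6.720e+00  5.100e-01 -1.000e-02] F [ 0.8 -0.8  0.6]
```

Emit:
arm_command(commands=[0, 0, 0, 0, 41])

```text
clock: 15.55
tool_pos: [0.5714, -0.0443, 0.255]
orientation: [57.8, 86.1, -10.1]
force: [-0.4, -0.3, 0.2]
opening: 0.0356
```

```bash
python3 -c "from h import *;st()"
```

```text
t 15.55 p [ 0.5714 -0.0443  0.255 ] xax [ 0.0672 -0.012 ] qv [-0.   0.5 -0.6 -0.3  0.2  0.1] tau [-1.000e-02 -3.961e+01  2.889e+01  6.790e+00  2.800e-01 -1.000e-02] F [-0.4 -0.3  0.2]
```

Emit:
arm_command(commands=[15, 0, 0, 0, 41, 15, 0, 0, 0, 41, 15, 0, 0, 0, 41, 15, 0, 0, 0, 41, 10, 0, 0, 0, 41])

```text
clock: 16.18
tool_pos: [0.577, -0.045, 0.1812]
orientation: [58.4, 86.0, -9.4]
force: [0.5, 0.2, 0.0]
opening: 0.0361
```

```bash
python3 -c "from h import *;st();go([.578,-.0453,.114],-68)"
```

```text
t 16.18 p [ 0.577  -0.045   0.1812] xax [ 0.0687 -0.0114] qv [-0.3  4.7 -5.8  0.4 10.8 -0.2] tau [ 2.000e-02 -4.359e+01  2.740e+01  6.320e+00  5.000e-02 -0.000e+00] F [0.5 0.2 0. ]
[67.1, -3.2, -1.8] zhead -67.9 turn 0.1 pos [ 0.577  -0.045   0.1812] tilt 3.99 F [0.5 0.2 0. ] op 36.12 t 16.18 j6 95.0
```

Emit:
arm_command(commands=[0, 0, 0, 0, 41])

```text
clock: 16.3
tool_pos: [0.5766, -0.0451, 0.18]
orientation: [57.7, 86.1, -10.1]
force: [-0.6, 0.2, 0.4]
opening: 0.036
```

```bash
python3 -c "from h import *;st();go([.578,-.0453,.114],-68)"
```

```text
t 16.3 p [ 0.5766 -0.0451  0.18  ] xax [ 0.0669 -0.0119] qv [-0.  -0.3  0.5  0.4  0.1  0.1] tau [-0.000e+00 -4.259e+01  2.672e+01  6.240e+00  4.500e-01 -1.000e-02] F [-0.6  0.2  0.4]
[66.0, -2.5, -1.7] zhead -67.9 turn 0.1 pos [ 0.5766 -0.0451  0.18  ] tilt 3.9 F [-0.6  0.2  0.4] op 36.0 t 16.3 j6 95.0
```

Emit:
arm_command(commands=[17, -3, -2, 0, 41, 17, 0, 0, 0, 41, 17, 0, 0, 0, 41, 13, 0, 0, 0, 41, 2, 0, 0, 0, 41])

```text
clock: 16.92
tool_pos: [0.5801, -0.0449, 0.1148]
orientation: [58.8, 85.8, -9.0]
force: [0.6, 0.4, -1.0]
opening: 0.0359
```

```bash
python3 -c "from h import *;st();go([.578,-.0453,.114],-68)"
```

```text
t 16.93 p [ 0.5801 -0.0449  0.1148] xax [ 0.0723 -0.0115] qv [-0.1  0.5 -0.1  0.4  1.8 -0. ] tau [ 1.000e-02 -4.552e+01  2.428e+01  5.640e+00  4.300e-01 -1.000e-02] F [ 0.6  0.4 -1. ]
[0.7, -2.1, -0.4] zhead -67.9 turn 0.1 pos [ 0.5801 -0.0449  0.1148] tilt 4.2 F [ 0.6  0.4 -1. ] op 35.87 t 16.93 j6 94.6
```

Emit:
arm_command(commands=[0, 0, 0, 0, 10, 0, 0, 0, 0, 10, 0, 0, 0, 0, 10, 0, 0, 0, 0, 10])

```text
clock: 17.42
tool_pos: [0.5804, -0.0437, 0.1158]
orientation: [60.6, 85.7, -7.3]
force: [2.5, -3.3, -5.7]
opening: 0.0181
```

```bash
python3 -c "from h import *;st();go([.578,-.0453,.114],-68)"
```

```text
t 17.43 p [ 0.5804 -0.0437  0.1158] xax [ 0.0737 -0.0094] qv [-0.2 -0.1 -0.  -0.3  0.  -0. ] tau [  1.72 -48.67  25.61   5.99  -0.15   0.05] F [ 2.5 -3.3 -5.7]
[1.6, -2.9, 0.5] zhead -67.9 turn 0.1 pos [ 0.5804 -0.0437  0.1158] tilt 4.26 F [ 2.5 -3.3 -5.7] op 18.13 t 17.43 j6 94.5
```

Opening 18.1 mm: square on the flats. Now turn +57° (tool turn negative).

Emit:
arm_command(commands=[0, 0, 0, -9, 10, 0, 0, 0, -9, 10, 0, 0, 0, -9, 10])

```text
clock: 17.8
tool_pos: [0.5806, -0.044, 0.1159]
orientation: [33.4, 85.7, -6.8]
force: [1.3, -0.1, -3.0]
opening: 0.0188
```

```bash
python3 -c "from h import *;st();go([.578,-.0453,.114],-10.9)"
```

```text
t 17.8 p [ 0.5806 -0.044   0.1159] xax [ 0.0744 -0.0088] qv [-0.  -0.  -0.  -0.1  0.  73.8] tau [ -0.11 -47.43  25.     6.89   0.11  -2.04] F [ 1.3 -0.1 -3. ]
[1.7, -2.7, -1.3] zhead -40.2 turn -29.3 pos [ 0.5806 -0.044   0.1159] tilt 4.29 F [ 1.3 -0.1 -3. ] op 18.84 t 17.8 j6 122.3
```

Emit:
arm_command(commands=[0, 0, 0, -9, 10, 0, 0, 0, -9, 10, 0, 0, 0, -7, 10, 0, 0, 0, -3, 10, 0, 0, 0, 0, 10])

```text
clock: 18.42
tool_pos: [0.5808, -0.0441, 0.116]
orientation: [5.0, 85.7, -6.2]
force: [1.6, 1.2, -3.1]
opening: 0.0196
```

```bash
python3 -c "from h import *;st();go([.578,-.0453,.114],-10.9)"
```

```text
t 18.43 p [ 0.5808 -0.0441  0.116 ] xax [ 0.0743 -0.0081] qv [-0.   0.   0.1 -0.1  0.  -0.4] tau [ -0.81 -48.    25.     6.7    0.32   0.45] F [ 1.6  1.2 -3.1]
[1.8, -1.7, -2.7] zhead -11.3 turn -0.4 pos [ 0.5808 -0.0441  0.116 ] tilt 4.29 F [ 1.6  1.2 -3.1] op 19.57 t 18.43 j6 151.3
```

19.6 mm fits square flats plus the 4° tool tilt in the jaw plane. While pinned here, I'll try pushing gently to take the tilt out.

Emit:
arm_command(commands=[0, 1, 6, 0, 10, 0, 1, 6, 0, 10, 0, 1, 6, 0, 10])

```text
clock: 18.8
tool_pos: [0.5805, -0.0442, 0.1156]
orientation: [0.7, 87.6, -11.1]
force: [-23.7, 10.2, 17.7]
opening: 0.0184
```

```bash
python3 -c "from h import *;st();go([.578,-.0453,.114],-10.9)"
```

```text
t 18.8 p [ 0.5805 -0.0442  0.1156] xax [ 0.0413 -0.0081] qv [-0.9  2.8  4.7 -1.9 -7.1  1.1] tau [ -5.53 -39.54  30.78  10.62   7.62  -0.07] F [-23.7  10.2  17.7]
[1.5, -1.5, -2.3] zhead -11.7 turn -0.8 pos [ 0.5805 -0.0442  0.1156] tilt 2.41 F [-23.7  10.2  17.7] op 18.44 t 18.8 j6 151.8
```

Emit:
arm_command(commands=[0, 1, 6, 0, 10, 0, 0, 5, 0, 10, 0, 0, 3, 0, 10])

```text
clock: 19.18
tool_pos: [0.58, -0.0442, 0.1155]
orientation: [-8.5, 89.0, -20.6]
force: [-8.7, 6.2, 3.0]
opening: 0.0182
```

```bash
python3 -c "from h import *;st();go([.578,-.0453,.114],-10.9)"
```

```text
t 19.18 p [ 0.58   -0.0442  0.1155] xax [ 0.0163 -0.0061] qv [-0.5  1.1  2.3 -1.2 -3.2  0.6] tau [-3.220e+00 -4.687e+01  2.724e+01  8.370e+00  2.580e+00 -4.000e-02] F [-8.7  6.2  3. ]
[1.5, -1.5, -1.7] zhead -12.1 turn -1.2 pos [ 0.58   -0.0442  0.1155] tilt 1.0 F [-8.7  6.2  3. ] op 18.25 t 19.18 j6 152.2
```

Emit:
arm_command(commands=[0, 0, 0, -0.7, 10, 0, 0, 0, 0, 10])

```text
clock: 19.42
tool_pos: [0.5799, -0.0442, 0.1155]
orientation: [-9.9, 89.0, -21.4]
force: [1.4, 1.4, -3.3]
opening: 0.018
```

```bash
python3 -c "from h import *;st();go([.578,-.0453,.114],-10.9)"
```

```text
t 19.43 p [ 0.5799 -0.0442  0.1155] xax [ 0.0162 -0.0063] qv [ 0.1  0.1  0.   0.1 -0.1 -0.6] tau [ -0.61 -50.66  25.73   6.66   0.16   0.07] F [ 1.4  1.4 -3.3]
[1.5, -1.4, -1.6] zhead -11.5 turn -0.6 pos [ 0.5799 -0.0442  0.1155] tilt 1.0 F [ 1.4  1.4 -3.3] op 17.98 t 19.43 j6 152.8
```

Emit:
arm_command(commands=[0, 0, 6, 0, 10, 0, 0, 4, -0.6, 10, 0, 0, 0, 0, 10])

```text
clock: 19.8
tool_pos: [0.5795, -0.0442, 0.1153]
orientation: [-103.1, 89.8, -114.1]
force: [6.1, -4.2, -10.5]
opening: 0.0176
```

```bash
python3 -c "from h import *;st();go([.578,-.0453,.114],-10.9)"
```

```text
t 19.8 p [ 0.5795 -0.0442  0.1153] xax [-0.0016 -0.0037] qv [ 0.  -0.2 -0.  -0.1  0.2 -0.4] tau [  1.75 -54.34  25.32   5.28  -2.35   0.07] F [  6.1  -4.2 -10.5]
[1.3, -1.3, -1.3] zhead -11.1 turn -0.2 pos [ 0.5795 -0.0442  0.1153] tilt 0.23 F [  6.1  -4.2 -10.5] op 17.59 t 19.8 j6 153.8
```

Emit:
arm_command(commands=[0, 0, 0, 0, 34, 0, 0, 0, 0, 34, 0, 0, 0, 0, 34, -10, 0, 0, 0, 34, -20, 0, 0, 0, 34])

```text
clock: 20.42
tool_pos: [0.5806, -0.0452, 0.1465]
orientation: [-92.1, 89.7, -103.2]
force: [-0.2, 0.6, 0.6]
opening: 0.03
```

Emit:
arm_command(commands=[-25, 0, 0, 0, 60, -25, 0, 0, 0, 60, -25, 0, 0, 0, 60, -15, 0, 0, 0, 60, -5, 0, 0, 0, 60])

```text
clock: 21.05
tool_pos: [0.5816, -0.0451, 0.249]
orientation: [-45.6, 89.6, -56.8]
force: [-0.4, 0.0, -0.0]
opening: 0.0528
```

Run:
```python
from h import *
st();go([.50,.19,.24],37+90)
s=shot('wrist','w6');print(proj(s,[.5795,-.0446,.155]))
```

```text
t 21.05 p [ 0.5816 -0.0451  0.249 ] xax [ 0.0035 -0.0053] qv [ 0.  -1.4  3.2 -0.2 -5.2  0. ] tau [-1.000e-02 -4.561e+01  2.962e+01  6.990e+00 -2.000e-02  0.000e+00] F [-0.4  0.  -0. ]
[7.5, 214.9, -125.4] zhead -11.1 turn 41.9 pos [ 0.5816 -0.0451  0.249 ] tilt 0.36 F [-0.4  0.  -0. ] op 52.79 t 21.05 j6 153.7
[[316.24453493 195.89498002]]
```

Emit:
arm_command(commands=[0, 0, 0, 10, 72, 0, 0, 0, 10, 72, 0, 0, 0, 10, 72, 0, 0, 0, 10, 72, 0, 0, 0, 2, 72])

```text
clock: 21.72
tool_pos: [0.5794, -0.0452, 0.2441]
orientation: [-70.3, 89.6, -124.9]
force: [0.2, 0.3, 0.5]
opening: 0.0632
```

Run:
```python
from h import *
st();go([.471,.217,.24],37+90)
```

```text
t 21.73 p [ 0.5794 -0.0452  0.2441] xax [-0.0042 -0.006 ] qv [  0.1   0.4  -0.5  -0.1   0.2 -15.6] tau [-1.000e-02 -4.528e+01  2.917e+01  6.830e+00  4.000e-02 -3.900e-01] F [0.2 0.3 0.5]
[3.0, 63.8, -276.4] zhead -54.5 turn -1.5 pos [ 0.5794 -0.0452  0.2441] tilt 0.42 F [0.2 0.3 0.5] op 63.21 t 21.73 j6 110.4
```

Emit:
arm_command(commands=[0, 4, -15, 0, 72, 0, 8, -35, 0, 72, 0, 8, -35, 0, 72, 0, 8, -35, 0, 72, 0, 8, -35, 0, 72])

```text
clock: 22.35
tool_pos: [0.5146, 0.106, 0.239]
orientation: [-90.8, 89.2, -145.4]
force: [-0.1, 0.7, -0.5]
opening: 0.0629
```

Emit:
arm_command(commands=[0, 8, -35, 0, 72, 0, 8, -35, 0, 72, 0, 6, -25, 0, 72, 0, 3, -12, 0, 72, 0, 0, 0, 0, 72])

```text
clock: 22.98
tool_pos: [0.4668, 0.2141, 0.2364]
orientation: [-93.3, 89.0, -147.4]
force: [0.2, -0.2, 0.5]
opening: 0.0632
```

Run:
```python
from h import *
st();go([.471,.217,.22],37+90)
s=shot('wrist','w7');p=proj(s,[.511,.247,.036])[0];print(p,[ (k,np.round(v,3).tolist()) for k,v in s.items() if k in('cx','cy','fov_y')])
u,v=p.astype(int);u0,v0=max(u-65,0),max(v-60,0);print(u0,v0)
c=cv2.resize(s['frame'][v0:v0+120,u0:u0+130],None,fx=5,fy=5,interpolation=cv2.INTER_CUBIC)
t=cv2.imread('pics/w6.png');t=cv2.resize(t[165:225,286:346],(300,300),interpolation=cv2.INTER_CUBIC)
o=np.zeros((600,800,3),np.uint8);o[:c.shape[0],:c.shape[1]]=c;o[:150,650:]=t[75:225,75:225];cv2.imwrite('pics/w7c.png',o)
```

```text
t 22.98 p [0.4668 0.2141 0.2364] xax [-0.0142 -0.0091] qv [ 0.2 -0.1 -0.4 -0.   0.   0.2] tau [  0.6  -36.5   28.76   6.68   0.07  -0.19] F [ 0.2 -0.2  0.5]
[16.3, 5.4, 0.1] zhead -54.1 turn -1.1 pos [0.4668 0.2141 0.2364] tilt 0.97 F [ 0.2 -0.2  0.5] op 63.25 t 22.98 j6 79.7
[317.96137317 111.65204183] [('fov_y', 60.585), ('cx', 319.055), ('cy', 195.624)]
252 51
```

View pics/w7c.png

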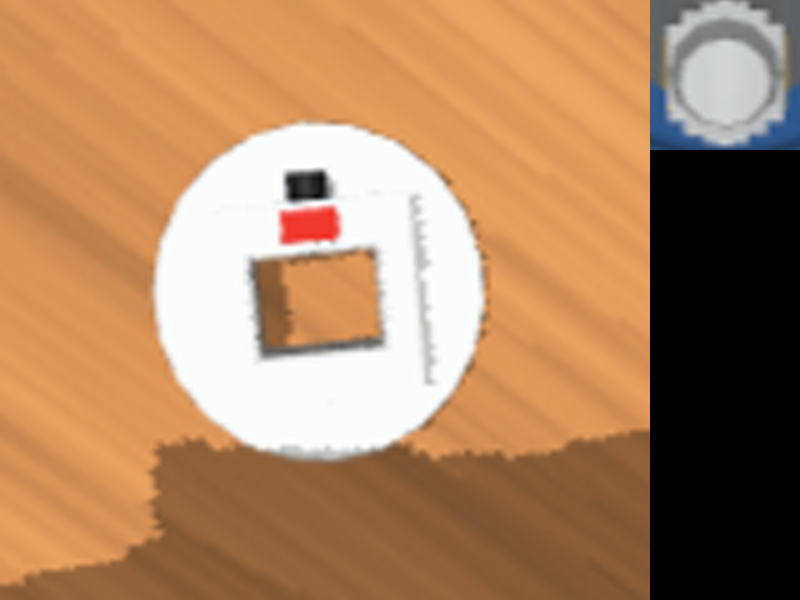

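Run:
```python
from h import *
s=shot('wrist')
q=lambda x,y:(252+x/5,51+y/5)
P=lambda x,y,z:ray(s,*q(x,y),z)[:2]
A,B,C,D=[P(*c,.036) for c in((250,260),(375,250),(383,343),(262,355))]
print('bore',(A+B+C+D)/4,np.linalg.norm(A-B),np.linalg.norm(B-C)); print('rim',P(320,291,.012),np.linalg.norm(P(155,291,.012)-P(485,291,.012)))
h=lambda d:np.degrees(np.arctan2(d[1],d[0]))
print('yaws',h(A-D),h(B-C),h(A-B)-90,h(P(413,197,.036)-P(432,382,.036)),'red',h(P(310,225,.036)-(A+B+C+D)/4),'scr',h(P(307,186,.024)-P(320,291,.012)))
c=(A+B+C+D)/4
go([*c,.15],37+90)
```

```text
bore [0.50983956 0.2486413 ] 0.025279091646134524 0.018437796758656217
rim [0.51069184 0.24890679] 0.0714198102364036
yaws 42.53416811462053 41.42383329424232 40.34742751833369 42.835295973810766 red 41.426050763190574 scr 42.51349071734336
[85.5, 56.7, -3.7] zhead -54.1 turn -1.1 pos [0.4673 0.2132 0.2364] tilt 0.97 F [ 0.2 -0.3  0.3] op 62.95 t 23.07 j6 79.7
```

Emit:
arm_command(commands=[0, 20, -1, -6, 72, 10, 20, -2, 0, 72, 15, 12, -1, 0, 72, 20, 4, 0, 0, 72, 20, 0, 0, 0, 72])

```text
clock: 23.7
tool_pos: [0.5097, 0.2508, 0.1664]
orientation: [-99.4, 89.0, -148.0]
force: [-0.1, 0.6, -0.1]
opening: 0.0632
```

Emit:
arm_command(commands=[20, 0, 0, 0, 72, 20, 0, 0, 0, 72, 20, 0, 0, 0, 72, 20, 0, 0, 0, 72, 8, 0, 0, 0, 72])

```text
clock: 24.32
tool_pos: [0.5063, 0.2467, 0.0675]
orientation: [-95.9, 88.4, -145.2]
force: [-0.7, -0.4, 0.3]
opening: 0.0632
```

Run:
```python
from h import *
st();go([.51,.2487,.014],42+90)
```

```text
t 24.32 p [0.5063 0.2467 0.0675] xax [-0.0224 -0.0155] qv [-0.1  4.6 -3.5  0.4  8.6 -0.4] tau [ 4.000e-02 -5.071e+01  2.253e+01  5.230e+00 -5.000e-02  1.000e-02] F [-0.7 -0.4  0.3]
[53.4, 5.6, 1.1] zhead -49.3 turn -1.3 pos [0.5063 0.2467 0.0675] tilt 1.56 F [-0.7 -0.4  0.3] op 63.19 t 24.32 j6 85.3
```

Emit:
arm_command(commands=[16, 5, 1, -1.3, 72, 16, 2, 0, 0, 72, 12, 0, 0, 0, 72, 6, 0, 0, 0, 72])

```text
clock: 24.82
tool_pos: [0.5118, 0.25, 0.0136]
orientation: [-96.8, 88.4, -144.8]
force: [-0.0, 0.3, 0.8]
opening: 0.0632
```

Run:
```python
from h import *
st();go([.51,.2487,.014],42+90)
```

```text
t 24.82 p [0.5118 0.25   0.0136] xax [-0.0224 -0.0158] qv [ 0.   3.9 -2.1  0.1  6.5 -0.1] tau [-1.000e-02 -5.414e+01  2.006e+01  4.680e+00 -9.000e-02  1.000e-02] F [-0.   0.3  0.8]
[-0.3, -2.2, -0.3] zhead -48.0 turn 0.0 pos [0.5118 0.25   0.0136] tilt 1.57 F [-0.   0.3  0.8] op 63.18 t 24.82 j6 86.8
```

Emit:
arm_command(commands=[-1, -2, 0, 0, 72, 0, 0, 0, 0, 40, 0, 0, 0, 0, 40, 0, 0, 0, 0, 40, 0, 0, 0, 0, 40])

```text
clock: 25.45
tool_pos: [0.5105, 0.249, 0.0157]
orientation: [-97.6, 88.5, -145.5]
force: [-0.7, 0.3, -4.5]
opening: 0.0397
```

Run:
```python
from h import *
st();go([.51,.2487,.014],42+90)
```

```text
t 25.45 p [0.5105 0.249  0.0157] xax [-0.0214 -0.0147] qv [-0.  -0.  -0.2 -0.1 -0.1 -0. ] tau [ 1.000e-02 -5.554e+01  2.107e+01  5.120e+00 -3.000e-02  0.000e+00] F [-0.7  0.3 -4.5]
[1.7, -0.5, -0.1] zhead -48.0 turn 0.0 pos [0.5105 0.249  0.0157] tilt 1.49 F [-0.7  0.3 -4.5] op 39.65 t 25.45 j6 86.8
```

Hub gripped (39.7 mm). Lift gently.

Emit:
arm_command(commands=[-8, 0, 0, 0, 35, -20, 0, 0, 0, 35, -25, 0, 0, 0, 35, -25, 0, 0, 0, 35, -25, 0, 0, 0, 35])

```text
clock: 26.08
tool_pos: [0.5107, 0.2488, 0.1204]
orientation: [-96.7, 88.1, -144.7]
force: [-0.8, 0.9, -2.4]
opening: 0.0397
```

Emit:
arm_command(commands=[-25, 0, 0, 0, 35, -25, 0, 0, 0, 35, -25, 0, 0, 0, 35, -15, 0, 0, 0, 35, -6, 0, 0, 0, 35])

```text
clock: 26.7
tool_pos: [0.5125, 0.25, 0.2223]
orientation: [-98.6, 88.2, -146.7]
force: [0.5, -0.5, -3.0]
opening: 0.0398
```

Emit:
arm_command(commands=[0, 0, 0, 10, 35, 0, 0, 0, 10, 35, 0, 0, 0, 10, 35, 0, 0, 0, 10, 35, 0, 0, 0, 10, 35])

```text
clock: 27.32
tool_pos: [0.5103, 0.2488, 0.2186]
orientation: [-47.9, 87.8, -147.5]
force: [0.3, 0.1, -3.5]
opening: 0.0394
```

Run:
```python
from h import *
st();go([.5795,-.0446,.2],79.1)
```

```text
t 27.32 p [0.5103 0.2488 0.2186] xax [-0.0317 -0.0202] qv [ -0.1   0.4  -0.5  -0.3   0.  -82.2] tau [  0.   -47.45  29.67   7.27  -0.1    2.38] F [ 0.3  0.1 -3.5]
[22.3, 117.9, 277.2] zhead -99.6 turn 1.3 pos [0.5103 0.2488 0.2186] tilt 2.16 F [ 0.3  0.1 -3.5] op 39.43 t 27.32 j6 35.2
```

Emit:
arm_command(commands=[0, 5, 12, 0, 35, 0, 12, 28, 0, 35, 0, 15, 36, 0, 35, 0, 15, 36, 0, 35, 0, 15, 36, 0, 35])

```text
clock: 27.95
tool_pos: [0.5465, 0.0877, 0.2173]
orientation: [-49.4, 87.5, -147.9]
force: [1.2, -0.1, -3.6]
opening: 0.0399
```

Emit:
arm_command(commands=[0, 15, 36, 0, 35, 0, 15, 36, 0, 35, 0, 11, 27, 0, 35, 0, 5, 12, 0, 35, 0, 0, 0, 0, 35])

```text
clock: 28.58
tool_pos: [0.5745, -0.0381, 0.2164]
orientation: [-52.5, 87.2, -150.3]
force: [-0.4, -0.4, -2.5]
opening: 0.0399
```

Run:
```python
from h import *
st();go([.5795,-.0446,.2],79.1)
```

```text
t 28.57 p [ 0.5745 -0.0381  0.2164] xax [-0.0424 -0.0242] qv [-0.2 -0.  -0.4 -0.2  0.1  0.8] tau [ -0.78 -48.58  29.68   7.41  -0.14   0.17] F [-0.4 -0.4 -2.5]
[16.3, 6.4, 5.3] zhead -97.7 turn 3.2 pos [ 0.5745 -0.0381  0.2164] tilt 2.8 F [-0.4 -0.4 -2.5] op 39.91 t 28.57 j6 65.8
```

Emit:
arm_command(commands=[-60, 3, 3, 0, 35, -60, 3, 2, 0, 35, 0, 0, 0, 0, 35, 0, 0, 0, 0, 35])

```text
clock: 29.08
tool_pos: [0.5832, -0.0387, 0.3368]
orientation: [-55.9, 87.0, -153.3]
force: [-0.1, 0.1, -4.0]
opening: 0.04
```

```bash
cat >> h.py <<'E'
Rg=Ro.from_euler('xyz',[-97.6,88.5,-145.5],degrees=True).as_matrix()
def pul():
    o=get_obs();R=Rt(o);n=R@Rg.T@np.array([0,0,1.]);px=R@Rg.T@np.array([np.cos(np.radians(42)),np.sin(np.radians(42)),0])
    print('pulley tilt',n[:2].round(4),np.degrees(np.arccos(n[2])).round(2),'yaw',np.degrees(np.arctan2(px[1],px[0])).round(2))
    org=o['tool_pos']+R@Rg.T@(np.array([.510,.2487,0])-np.array([.5105,.249,.0157]));print('origin',org.round(4));return org,n
E
python3 -c "from h import *;st();pul()"
```

```text
t 29.07 p [ 0.5832 -0.0387  0.3368] xax [-0.0474 -0.0239] qv [ 0.5 -1.   2.   0.7 -0.5  0.4] tau [ -0.19 -49.65  33.36   8.21  -0.16  -0.  ] F [-0.1  0.1 -4. ]
pulley tilt [0.0222 0.0307] 2.17 yaw -7.45
origin [ 0.5823 -0.039   0.3211]
```

Emit:
arm_command(commands=[60, 0, 0, 0, 35, 60, 0, 0, 0, 35, 0, 0, 0, 0, 35, 0, 0, 0, 0, 35])

```text
clock: 29.58
tool_pos: [0.5766, -0.0405, 0.2137]
orientation: [-55.7, 86.9, -152.7]
force: [0.1, -0.7, -2.7]
opening: 0.0397
```

```bash
python3 -c "
from h import *
st();pul()"
```

```text
t 29.57 p [ 0.5766 -0.0405  0.2137] xax [-0.0485 -0.025 ] qv [ 0.1  0.9 -1.9 -0.8  0.1  0. ] tau [ -0.08 -47.23  27.64   6.81  -0.16  -0.  ] F [ 0.1 -0.7 -2.7]
pulley tilt [0.0232 0.0316] 2.25 yaw -7.18
origin [ 0.5756 -0.0408  0.198 ]
```

```bash
python3 -c "
from h import *
go([.5797,-.0435,.175],-97.3-3.7)"
```

```text
[38.6, 5.2, 1.4] zhead -97.1 turn 3.9 pos [ 0.5766 -0.0405  0.2137] tilt 3.13 F [ 0.1 -0.7 -2.7] op 39.74 t 29.57 j6 66.8
```

Emit:
arm_command(commands=[10, 5, 1, 3.9, 35, 15, 0, 0, 0, 35, 10, 0, 0, 0, 35, 0, 0, 0, 0, 35])

```text
clock: 30.08
tool_pos: [0.5833, -0.0421, 0.1835]
orientation: [-47.9, 87.3, -148.8]
force: [0.3, -0.7, -3.0]
opening: 0.04
```

```bash
python3 -c "
from h import *
st();pul();go([.5797,-.0435,.162],-101)"
```

```text
t 30.07 p [ 0.5833 -0.0421  0.1835] xax [-0.0397 -0.0241] qv [ 0.1 -0.6  1.   0.2 -0.5  0.4] tau [ 1.000e-02 -5.046e+01  2.838e+01  6.970e+00  8.000e-02 -1.000e-02] F [ 0.3 -0.7 -3. ]
pulley tilt [0.0149 0.0324] 2.04 yaw -10.91
origin [ 0.5825 -0.0424  0.1678]
[21.7, -2.5, 1.4] zhead -100.8 turn 0.2 pos [ 0.5833 -0.0421  0.1835] tilt 2.66 F [ 0.3 -0.7 -3. ] op 39.97 t 30.07 j6 63.3
```

Emit:
arm_command(commands=[8, -3, 1.5, 0, 35, 7, -1, 0, 0, 35, 2, 0, 0, 0, 35])

```text
clock: 30.45
tool_pos: [0.5783, -0.0433, 0.1666]
orientation: [-47.3, 87.4, -148.0]
force: [-0.4, -0.1, -3.7]
opening: 0.0396
```

```bash
python3 -c "
from h import *
st();pul();go([.5797,-.0435,.162],-101)"
```

```text
t 30.45 p [ 0.5783 -0.0433  0.1666] xax [-0.0384 -0.024 ] qv [-0.1  0.5 -1.1  0.1  2.   0. ] tau [ 1.000e-02 -5.066e+01  2.790e+01  6.840e+00 -8.000e-02 -0.000e+00] F [-0.4 -0.1 -3.7]
pulley tilt [0.0136 0.0322] 2.01 yaw -10.85
origin [ 0.5776 -0.0436  0.1509]
[4.5, 1.6, -0.2] zhead -100.7 turn 0.3 pos [ 0.5783 -0.0433  0.1666] tilt 2.6 F [-0.4 -0.1 -3.7] op 39.64 t 30.45 j6 63.3
```

Emit:
arm_command(commands=[5, 1.5, 0, 0, 35, 5, 0, 0, 0, 35, 3, 0, 0, 0, 35])

```text
clock: 30.82
tool_pos: [0.5795, -0.0439, 0.1529]
orientation: [-47.0, 87.4, -147.8]
force: [-3.2, 0.4, -1.5]
opening: 0.0397
```

```bash
python3 -c "
from h import *
st();pul();go([.5797,-.0435,.14],-101)"
```

```text
t 30.82 p [ 0.5795 -0.0439  0.1529] xax [-0.0383 -0.0241] qv [-0.1  1.2 -1.8 -0.1  2.4 -0. ] tau [-3.800e-01 -4.911e+01  2.746e+01  6.820e+00  7.600e-01 -1.000e-02] F [-3.2  0.4 -1.5]
pulley tilt [0.0135 0.0324] 2.01 yaw -10.84
origin [ 0.5788 -0.0442  0.1372]
[12.9, 0.5, -0.9] zhead -100.7 turn 0.3 pos [ 0.5795 -0.0439  0.1529] tilt 2.59 F [-3.2  0.4 -1.5] op 39.72 t 30.82 j6 63.3
```

Emit:
arm_command(commands=[3, -0.8, 0, 0, 35, 3, 0, 0, 0, 35, 3, 0, 0, 0, 35])

```text
clock: 31.2
tool_pos: [0.5786, -0.0439, 0.1434]
orientation: [-46.8, 87.4, -147.6]
force: [0.5, 0.9, -3.2]
opening: 0.0398
```

```bash
python3 -c "
from h import *
st();pul();go([.5797,-.0435,.14],-101)"
```

```text
t 31.2 p [ 0.5786 -0.0439  0.1434] xax [-0.0378 -0.024 ] qv [ 0.   1.2 -1.8 -0.   3.3  0. ] tau [ -0.15 -51.53  27.08   6.71  -0.24  -0.  ] F [ 0.5  0.9 -3.2]
pulley tilt [0.0129 0.0322] 1.99 yaw -10.84
origin [ 0.5778 -0.0442  0.1277]
[3.3, 1.1, -0.7] zhead -100.7 turn 0.3 pos [ 0.5786 -0.0439  0.1434] tilt 2.57 F [ 0.5  0.9 -3.2] op 39.78 t 31.2 j6 63.3
```

Emit:
arm_command(commands=[4, 0, 0, 0, 35, 4, 0, 0, 0, 35, 3, 0, 0, 0, 35])

```text
clock: 31.58
tool_pos: [0.5785, -0.0439, 0.1318]
orientation: [-46.5, 87.5, -147.3]
force: [0.7, 1.0, -3.6]
opening: 0.04
```

```bash
python3 -c "
from h import *
st();pul();go([.5797,-.0435,.1137],-101)"
```

```text
t 31.57 p [ 0.5785 -0.0439  0.1318] xax [-0.037  -0.0237] qv [ 0.   1.3 -1.8 -0.   3.2 -0.1] tau [ -0.47 -51.75  26.36   6.68  -0.31  -0.  ] F [ 0.7  1.  -3.6]
pulley tilt [0.0121 0.032 ] 1.96 yaw -10.83
origin [ 0.5778 -0.0442  0.1161]
[18.0, 1.7, -1.2] zhead -100.7 turn 0.3 pos [ 0.5785 -0.0439  0.1318] tilt 2.52 F [ 0.7  1.  -3.6] op 39.95 t 31.57 j6 63.3
```

Emit:
arm_command(commands=[4, 0, 0, 0, 35, 4, 0, 0, 0, 35, 3, 0, 0, 0, 35])

```text
clock: 31.95
tool_pos: [0.5784, -0.044, 0.1202]
orientation: [-46.5, 87.5, -147.2]
force: [-0.5, 1.5, 1.3]
opening: 0.0401
```

```bash
python3 -c "
from h import *
st();pul();go([.5797,-.0435,.1137],-101)"
```

```text
t 31.95 p [ 0.5784 -0.044   0.1202] xax [-0.0364 -0.0235] qv [ 0.   1.3 -1.5  0.2  3.2  0.1] tau [-7.700e-01 -5.191e+01  2.558e+01  6.570e+00 -3.300e-01 -1.000e-02] F [-0.5  1.5  1.3]
pulley tilt [0.0116 0.0317] 1.93 yaw -10.82
origin [ 0.5776 -0.0443  0.1045]
[6.4, 1.4, -0.9] zhead -100.7 turn 0.3 pos [ 0.5784 -0.044   0.1202] tilt 2.48 F [-0.5  1.5  1.3] op 40.1 t 31.95 j6 63.3
```

Emit:
arm_command(commands=[3, 0, 0, 0, 35, 3, 0, 0, 0, 35, 2, 0, 0, 0, 35])

```text
clock: 32.33
tool_pos: [0.5785, -0.044, 0.1138]
orientation: [-45.1, 87.6, -145.8]
force: [-2.7, 2.2, 7.7]
opening: 0.0399
```

```bash
python3 -c "
from h import *
st();pul();go([.5797,-.0435,.1137],-101)"
```

```text
t 32.33 p [ 0.5785 -0.044   0.1138] xax [-0.0347 -0.0236] qv [ 0.   0.5 -0.9  0.1  1.6 -0. ] tau [ -1.4  -46.76  23.96   6.21   1.07  -0.08] F [-2.7  2.2  7.7]
pulley tilt [0.0099 0.0318] 1.91 yaw -10.77
origin [ 0.5778 -0.0443  0.0981]
[0.1, 1.1, -0.7] zhead -100.7 turn 0.3 pos [ 0.5785 -0.044   0.1138] tilt 2.41 F [-2.7  2.2  7.7] op 39.88 t 32.33 j6 63.3
```

Emit:
arm_command(commands=[0.5, 0, 0, 0, 35, 0.5, 0, 0, 0, 35])

```text
clock: 32.58
tool_pos: [0.5785, -0.044, 0.1142]
orientation: [-44.4, 87.6, -145.0]
force: [-2.6, 2.4, 5.7]
opening: 0.0395
```

```bash
python3 -c "
from h import *
st();pul()
s=shot('wrist');p=proj(s,[.6,-.048,.122])[0];print(p,proj(s,[[.5797+.05*.982,-.0437-.05*.189,.122],[.5797+.026*.982,-.0437-.026*.189,.122]]))
cv2.imwrite('pics/w8c.png',cv2.resize(s['frame'][80:300,200:440],None,fx=2.5,fy=2.5,interpolation=2))
"
```

```text
t 32.58 p [ 0.5785 -0.044   0.1142] xax [-0.0339 -0.0237] qv [ 0.  -0.3 -0.1  0.1  0.1 -0. ] tau [ -1.14 -47.75  24.33   6.26   0.87  -0.06] F [-2.6  2.4  5.7]
pulley tilt [0.009  0.0319] 1.9 yaw -10.73
origin [ 0.5778 -0.0443  0.0985]
[316.72284113 216.82566689] [[316.038727   154.75642999]
 [315.91856486 206.21219464]]
```

View pics/w8c.png

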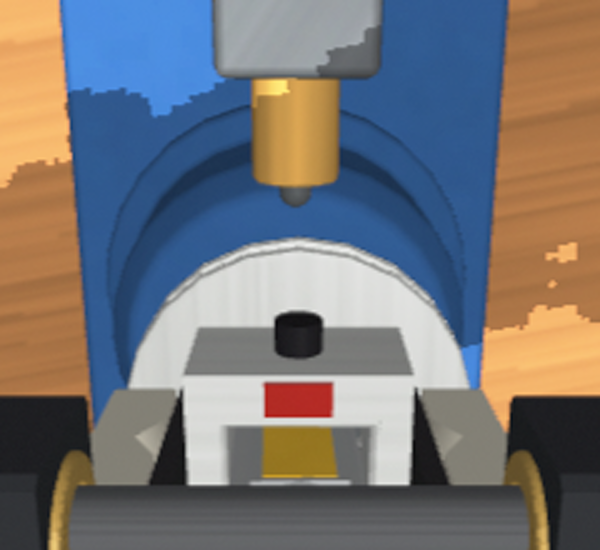

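Screw (299,330) points at the key (297,195), and the painted flat shows in the bore facing the guide. One last small push, then hand in.

Emit:
arm_command(commands=[1.2, 0, 0, 0, 35, 1, 0, 0, 0, 35])

```text
clock: 32.88
tool_pos: [0.5785, -0.044, 0.1138]
orientation: [-43.3, 87.7, -143.9]
force: [-3.7, 3.4, 8.4]
opening: 0.0399
```

```bash
python3 -c "
from h import *
st();o,n=pul()
if .1120<get_obs()['tool_pos'][2]<.1150: print(close_job())
st()"
```

```text
t 32.88 p [ 0.5785 -0.044   0.1138] xax [-0.0326 -0.0238] qv [ 0.1 -0.1 -0.3  0.2  0.5 -0. ] tau [ -1.34 -46.68  24.04   6.21   1.15  -0.08] F [-3.7  3.4  8.4]
pulley tilt [0.0078 0.032 ] 1.89 yaw -10.69
origin [ 0.5778 -0.0443  0.0981]
the job is handed in; nothing more can be done
None
the job is handed in; nothing more can be done
```

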